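Wind down the coaster press

TASK

A ceramic coaster that has just been given a cork backing lies in the little wooden screw press. Wind the brass thumbscrew clockwise (seen from above) with fingertip strokes against its wings until the steel plate bears firmly on the coaster and the screw will go no further. Only push the wings, never pinch the screw; leave the bottle, the tumblers and the jigger standing where they are, and finish clear of everything.

Things in the scene. Friction and masses are not known exactly. Their poses are not given: they have to be found in the camera images.
- press: The fixed wooden screw press. Origin on the screw axis, at the underside of the base (on the sideboard top, z = 0); z up. Base 130 mm (its x) by 190 mm (its y), 18 mm thick. Steel pillars at its y = +-76 mm carry a wooden bridge 40 mm (x) by 180 mm (y), underside 70 mm and top 90 mm above the sideboard, with pillar nuts of 20 mm diameter rising to 96 mm. The screw passes vertically through the bridge's middle. It is placed anew, with a new yaw, each time.
- press_screw (a joint): Thumbscrew turn, rad, growing clockwise from above: 0 fully up, starts at 0 to 3, plate meets coaster at 9.42. Then it tightens steeply to a hard stop at 9.77 (about 6 N at 30 mm from the axis); let go, it springs back to about 9.5, staying tight. Friction 0.05 N m: it stays where left. Lead 8 mm per turn. At value q the wings lie along the press's x axis turned clockwise by q.
- wing_tip (a point): Middle of the end of one wing, 40 mm from the screw axis. The thumbscrew's head is a straight upright brass bar, both wings alike: 80 mm from tip to tip, 12 mm thick, 28 mm high, with a slim rib along its top edge. Its lower edge is 14 mm below this point, its upper edge 14 mm above; this point is 126 mm above the sideboard at joint value 0 and 114 mm when the plate meets the coaster. Nothing stands round the wings above the bridge but the pillar nuts.
- screw_top (a point): Middle of the bar's upper edge, on the screw axis, 14 mm above the height of wing_tip.
- push_faces: The two wing faces (one on each wing) that are pushed to wind the screw down (clockwise). Origin on the screw axis at the height of the plate's underside; its x axis runs along the wings towards wing_tip.
- back_faces: The two opposite wing faces, which face forward when the screw turns clockwise. Pressing on these as well as on push_faces at the same moment counts as pinching the screw. Same origin and axes as push_faces.
- press_plate: Square steel pressing plate, 84 x 84 x 10 mm, under the bridge on the screw's foot; it slides straight down without turning. Origin at the centre of its underside, 41 mm above the sideboard at joint value 0, 29 mm when it meets the coaster.
- coaster: White round ceramic coaster with cork underside, 94 mm diameter, 11 mm thick, loose on the press's base under the plate. Origin at the centre of its underside.
- bottle: Empty green glass rum bottle, 74 mm diameter, 280 mm tall, upright, loose. Origin at the centre of its underside. Bystander.
- tumbler_a: Clear glass tumbler, 78 mm rim diameter, 88 mm tall, upright, loose. Origin at the centre of its underside. Bystander.
- tumbler_b: A second tumbler like the first. Bystander.
- jigger: Hourglass-shaped stainless steel jigger, 46 mm diameter, 78 mm tall, upright, loose. Origin at the centre of its underside. Bystander.
Not all that is in view belongs to the job. Of the things like the press, leave any that is green; of the rest the larger one is meant. There is more than one size of the coaster; the job needs the larger.

How it is judged:
At the end, for the whole second after the job is handed in: The plate presses on the coaster with more than 8 N, the screw is at rest (under 0.05 rad/s), and the coaster is still centred under the plate within 12 mm (contact force between press_plate and coaster above 8 N and velocity of joint press_screw between -0.05 and 0.05 rad/s and horizontal distance between coaster and press_plate below 0.012 m); the robot touches nothing.
It fails at once if the thumbscrew was pinched (both sides of its wings pressed at once with over 2 N) (contact force between the fingers and push_faces above 2 N and contact force between the fingers and back_faces above 2 N).
It fails at once if the coaster was shifted or lifted more than 15 mm (distance of coaster from where it was at the start of the episode above 0.015 m).
It fails at once if a bystander was moved more than 20 mm, lifted or tipped (distance of any of bottle, tumbler_a, tumbler_b, jigger from where it was at the start of the episode above 0.02 m or angle between any of bottle, tumbler_a, tumbler_b, jigger's own z axis and vertical above 0.3 rad).
It also fails if it takes over 45 s, if anything falls off the work surface, if the arm or the gripper's body presses on something with over 40 N, if the wrist force passes 120 N, or if a joint passes its speed limit or range.

ROBOT

A 6-joint arm with a two-finger parallel gripper is mounted at the origin on the work surface. World frame = base frame: x ahead of the robot, y to its left, z up, the work surface at z = 0. Lengths are in m, angles in rad, forces in N, time in s.
With the tool pointing down it reaches from about 0.275 to 0.875 m from the base axis. Payload 12.5 kg.
Tool frame: the origin (TCP) lies on the centre line of the jaws, within the pads' length; the fingertips stand 17 mm ahead of it and the grasp point (between the pads) lies 2 mm behind it; z points along the fingers, y is the line along which they close (so a half turn about z gives the same grasp; the last joint's range is limited). The gripper opens to 85 mm and grips with 20 to 120 N. Pads are 22 mm wide; open, the fingers measure 114 mm over their backs; the gripper's body (76 mm by 85 mm) begins 54 mm behind the grasp point. The pads swing forward as they close: fully open they stand 13 mm farther back than shut.
Start: joints at [-1.344, 0.351, 1.652, -0, 1.139, -0.085], TCP at [0.169, -0.523, 0.248] pointing down, gripper open.
Joint ranges: [-2.75, 2.75], [-0.79, 2.1], [0.01, 2.65], [-1.57, 4.71], [0.07, 3.14], [-2.87, 2.87]. Speed limits (rad/s): [2.22, 2.22, 2.79, 3.14, 3.14, 3.14].

INTERFACE

Orientations are given as a unit quaternion [x, y, z, w].
In Python, from workcell import status, optics, sign_off gives the robot as it stands.
- The arm moves only by the tool drive_tool, never from a script. Its argument "rows" is one flat list of numbers, 5 for each row, row after row: the shift along the tool's x, y, z in cm, then the turn about the tool's z in degrees, then the closure in counts, from 0 (fully open) to 255 (shut). In form: [x, y, z, roll, fingers, x, y, z, roll, fingers, ...]. A call has exactly 10 rows; each row is the pose to reach, as a shift and turn from the pose commanded when the call began, along the tool's axes at that moment; what a row does not reach only later rows make up. A row lasts 1/8 s, in which the tool goes at most 62.5 mm and 10.7 degrees, less where a joint would pass 70% of its speed; a pose out of reach is approached as far as the arm can. A call with a gripper value outside its range is refused whole. The fingers move at their own pace and stop on an object; "force" is the grip in N (left out, the last holds). Time passes only in rows, so rows that repeat a pose let the fingers close, or fill a call up. It gives the time, the measured TCP pose, the force, the opening and the grip force at its end, in the units of the state.
- status.read_state(): the state, without advancing time (a new reading comes with each control period).
- optics.capture(name): name is "scene" or "top" or "wrist"; returns the picture (400x640x3 uint8, blue, green, red); there is no depth.
- optics.camera_params(name): a dict with "camera_matrix" (3x3 intrinsics, pixels), "dist" ([k1, k2, p1, p2, k3] as OpenCV has them; the pictures are not rectified), "origin" and "orientation" of the camera in the world. Camera axes: x right, y down, z forward; pixel columns grow to the right and rows downward; lengths in m; the calibration is good to about 2 mm. A picture is of the moment at which its call begins: read the wrist's pose just before it. camera_params takes no time and is no camera call; for the wrist camera it gives the pose at the moment of the call.
- sign_off(): hands the job in; it is judged then, once.
The state is a dict: "clock": time; "joint_positions": joint angles; "qvel": joint speeds; "tau": joint torques, N m; "ee_pos": TCP position; "tool_rot": TCP orientation; "wrist_force": force on the tool from outside, world axes, zero at the start; "wrist_torque": the same for the moment, N m; "opening": finger opening in m; "finger_force": force on a finger pad.
Only numpy, scipy, OpenCV 4.12 (cv2) and the standard library are available. Lean on these libraries where they do the work, as an engineer would, in place of code of your own. Each camera call takes 0.05 s, during which the arm holds its last target. There are 200 camera calls.

## Working session

There is one attempt and no reset: what is moved stays moved. The work goes in short steps, Python scripts to look and compute and a tool call to move; the robot and the scene stay as the last step left them, time stands still between calls to the robot, and variables do not carry over. Pictures are saved under pics/ and viewed, at most 13 in all, crops included, and the job is handed in when it is done.

Besides the shell and the picture viewer there is one more tool, called after ">>>" in YAML: its name, and indented under it one key for each argument. drive_tool: Moves the arm, as the interface text tells. Its arguments: {"type":"object","properties":{"rows":{"type":"array"},"force":{"type":"number"}},"required":["rows"]}

```bash
mkdir -p pics; ls; python3 - <<'E'
from workcell import status, optics
import cv2
print(status.read_state())
for n in ("scene","top"):
    cv2.imwrite(f"pics/{n}0.png",optics.capture(n)); print(n,optics.camera_params(n))
E
```

```text
pics
{'clock': 0.0, 'joint_positions': array([-1.34358225e+00,  3.51273648e-01,  1.65239932e+00,  9.97053672e-06,
        1.13910217e+00, -8.46071841e-02]), 'qvel': array([-4.54058101e-04,  9.06084555e-04,  7.68395011e-05, -1.99947350e-03,
       -1.36579467e-04,  4.96850802e-04]), 'tau': array([ 2.08736210e-04, -5.06108201e+01, -2.91406167e+01, -1.17891605e-04,
        4.48861130e-03, -5.22901487e-06]), 'ee_pos': array([ 0.1686908 , -0.52317624,  0.24774733]), 'tool_rot': array([ 9.87870689e-01,  1.55277659e-01, -3.76066296e-05, -5.90061088e-04]), 'wrist_force': array([0.1609957 , 0.5592857 , 0.34878039]), 'wrist_torque': array([-0.0111006 ,  0.0035079 ,  0.00825716]), 'finger_force': 0.0, 'opening': 0.08546930455404368}
scene {'camera_matrix': array([[519.19251404,   0.        , 321.82205755],
       [  0.        , 519.19251404, 201.07012218],
       [  0.        ,   0.        ,   1.        ]]), 'dist': array([-0.0949433,  0.       ,  0.       ,  0.       ,  0.       ]), 'origin': array([ 1.34132867, -0.31217694,  0.91616112]), 'orientation': array([ 0.76007495,  0.51899508, -0.21745708, -0.32502708])}
top {'camera_matrix': array([[440.22651039,   0.        , 318.87649277],
       [  0.        , 440.22651039, 199.23730883],
       [  0.        ,   0.        ,   1.        ]]), 'dist': array([-0.02344349,  0.        ,  0.        ,  0.        ,  0.        ]), 'origin': array([0.37049673, 0.01153508, 1.17918056]), 'orientation': array([ 0.7060409 , -0.70170831,  0.07063829, -0.06420222])}
```

View pics/scene0.png

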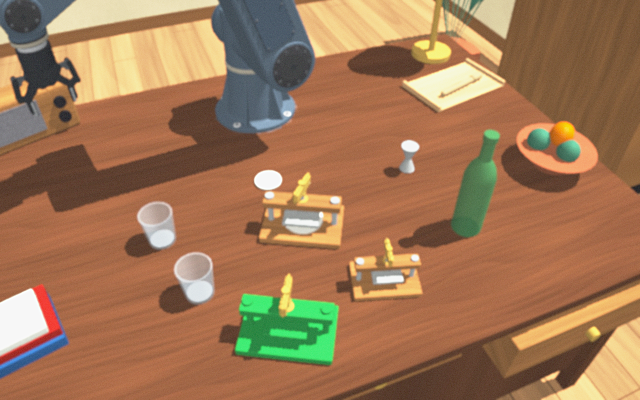

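View pics/top0.png

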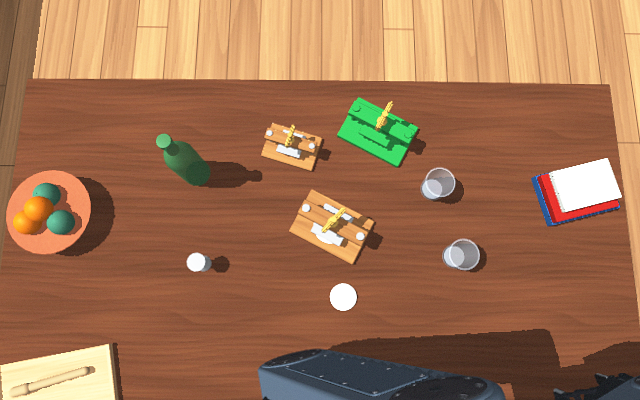

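The top view shows three presses: green at (378,130), which is excluded, a small wooden one at (292,146) and a larger wooden one at (333,226). The larger wooden one is meant, and it has a coaster under its plate. A loose disc lies at (343,297). I'll confirm this in an enlarged crop and measure there.

```bash
python3 - <<'E'
import cv2
im=cv2.imread("pics/top0.png")[180:275,275:390]
cv2.imwrite("pics/c1.png",cv2.resize(im,None,fx=6,fy=6,interpolation=cv2.INTER_CUBIC))
E
```

```text
(no output)
```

View pics/c1.png

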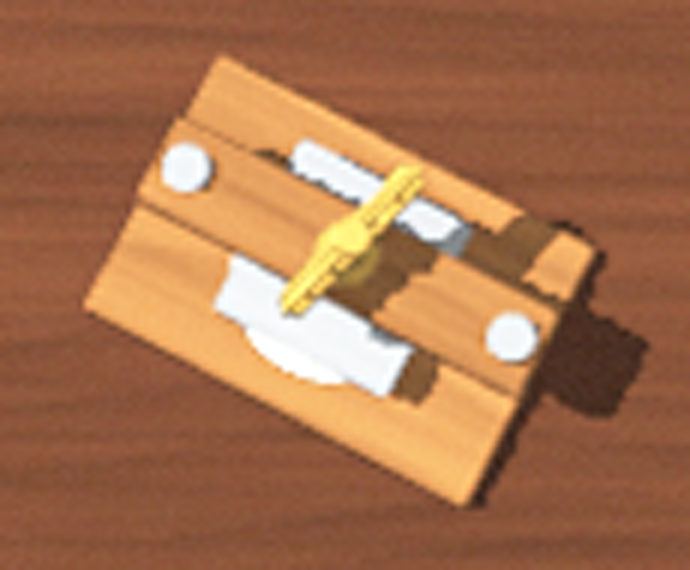

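The crop confirms it: natural wood, nuts at (187,167) and (512,337), wing ends at (410,172) and (290,305), and base corners at (220,57), (597,245), (468,505) and (87,305). Next I'll work out the positions and check them against the given sizes.

```bash
cat > h.py <<'E'
import numpy as np, cv2
from scipy.spatial.transform import Rotation as R
from workcell import status, optics
def ray(P,uv,z):
    p=cv2.undistortPoints(np.array([[uv]],float),P["camera_matrix"],P["dist"])[0,0]
    d=R.from_quat(P["orientation"]).apply([p[0],p[1],1]); o=P["origin"]
    return (o+d*(z-o[2])/d[2])[:2]
def proj(P,X):
    r=R.from_quat(P["orientation"]).inv()
    return cv2.projectPoints(np.atleast_2d(X).astype(float),r.as_rotvec(),-r.apply(P["origin"]),P["camera_matrix"],P["dist"])[0][:,0]
def tool(xyz):  # world point in the current tool's axes, cm
    s=status.read_state(); return R.from_quat(s["tool_rot"]).inv().apply(np.array(xyz)-s["ee_pos"])*100
E
python3 - <<'E'
from h import *
P=optics.camera_params("top")
f=lambda u,v,z: ray(P,[(u+.5)/6-.5+275,(v+.5)/6-.5+180],z)
n1,n2=f(187,167,.096),f(512,337,.096)
print("nuts",n1,n2,np.linalg.norm(n1-n2),"mid",(n1+n2)/2)
c=[f(*p,.018) for p in((220,57),(597,245),(468,505),(87,305))]
print("base",c,"mid",np.mean(c,0),[np.linalg.norm(c[i]-c[i-1]) for i in range(4)])
y=n1-n2; print("yaw of y axis",np.degrees(np.arctan2(y[1],y[0])), np.degrees(np.arctan2(*((c[0]-c[1])[::-1]))))
a,b=f(410,172,.137),f(290,305,.137)
print("wing",a,b,np.linalg.norm(a-b),"mid",(a+b)/2,np.degrees(np.arctan2(*((a-b)[::-1]))))
print(status.read_state()["tool_rot"], R.from_quat(status.read_state()["tool_rot"]).as_matrix().round(3))
for n,uvz in dict(bottle=(198,172,0.02),tumA=(433,190,0),tumB=(456,256,0),jig=(198,262,.04),gs=(378,130,.05),sm=(292,146,.05)).items(): print(n,ray(P,uvz[:2],uvz[2]))
print(optics.camera_params("wrist"))
E
```

```text
nuts [0.55892453 0.03484637] [ 0.48882907 -0.09965807] 0.15167339662039714 mid [ 0.5238768  -0.03240585]
base [array([0.62279723, 0.02223486]), array([ 0.53856827, -0.14599029]), array([ 0.4237647 , -0.08757449]), array([0.51034924, 0.0800001 ])] mid [ 0.52386986 -0.03283246] [np.float64(0.12641745905789448), np.float64(0.1881335226165756), np.float64(0.12881095997287814), np.float64(0.18862164363432193)]
yaw of y axis 62.4742411844598 63.403244763732324
wing [ 0.55037596 -0.05535472] [ 0.49653941 -0.00747062] 0.07205040366685703 mid [ 0.52345769 -0.03141267] -41.65100661433334
[ 9.87871144e-01  1.55275187e-01 -2.44082733e-05 -4.67513718e-04] [[ 0.952  0.307 -0.   ]
 [ 0.307 -0.952  0.001]
 [ 0.    -0.001 -1.   ]]
bottle [0.6675647  0.32976988]
tumA [ 0.62662712 -0.31245224]
tumB [ 0.44636281 -0.36653374]
jig [0.42468746 0.31077042]
gs [ 0.78045383 -0.15691402]
sm [0.73336752 0.07443289]
{'camera_matrix': array([[302.83383521,   0.        , 319.80559888],
       [  0.        , 302.83383521, 196.8139283 ],
       [  0.        ,   0.        ,   1.        ]]), 'dist': array([-0.04858624,  0.        ,  0.        ,  0.        ,  0.        ]), 'origin': array([ 0.23213951, -0.50342966,  0.37414643]), 'orientation': array([ 0.80123455, -0.58383796, -0.07752062,  0.10557924])}
```

The measured sizes agree with the given ones: nut spacing is 152 mm and the base is 127 x 188 mm. The screw axis is at about (0.5238, -0.0325) and the wings lie at -42°. The press x axis is at about -27°, so q is about 0.25 and about 9.5 rad remain.

**Plan:** hold the half-open fingers (about 54 mm) astride the bar, each behind one push face, and roll clockwise. Then lift, roll back 180° and repeat.

```bash
python3 -c "
from h import *
print(tool([.5238,-.0325,.22]))"
```

```text
[ 48.8523765  -35.80988842   2.8242014 ]
```

>>> drive_tool:
  rows: [4.9, -3.6, 0, -10, 93, 9.8, -7.2, 0, -20, 93, 14.7, -10.8, 0, -30, 93, 19.6, -14.4, 0, -40, 93, 24.5, -18, 0, -50, 93, 29.4, -21.5, 0, -60, 93, 34.2, -25.1, 0, -70, 93, 39.1, -28.7, 0, -80, 93, 44, -32.3, 1.5, -90, 93, 48.85, -35.8, 2.8, -100, 93]

```text
clock: 1.35
ee_pos: [0.5247, -0.0309, 0.2198]
tool_rot: [0.513, 0.858, -0.0, 0.0]
wrist_force: [0.2, -1.0, 0.1]
opening: 0.0546
finger_force: 0.0
```

```bash
python3 - <<'E'
from h import *
s=status.read_state(); print(s["clock"],s["joint_positions"],s["ee_pos"],s["opening"],s["wrist_force"])
P=optics.camera_params("wrist"); im=optics.capture("wrist"); cv2.imwrite("pics/w1.png",im)
C=np.array([.5238,-.0325]); 
print(proj(P,[[*C,.139]]), tool([*C,.122]))
m=R.from_quat(s["tool_rot"]).as_matrix(); print(np.degrees(np.arctan2(m[1,0],m[0,0])))
E
```

```text
1.35 [-1.47438010e-01  3.39378918e-01  1.74495674e+00 -9.04782365e-05
  1.05723394e+00 -6.39703480e-01] [ 0.52471081 -0.03093753  0.21978004] 0.05460396208772246 [ 0.16560712 -0.95832929  0.14908744]
[[316.77189183 210.55102055]] [-0.40584783 -0.5725695   9.61317328]
118.20728063425412
```

View pics/w1.png

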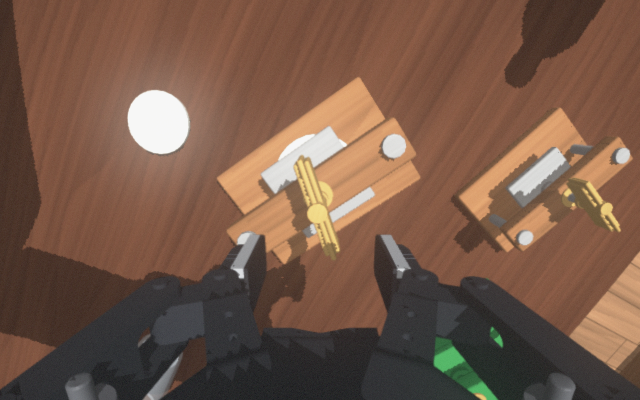

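The wrist view shows the screw boss at (317,213), against a prediction of (317,211), with the bar lying between the fingers. The axis estimate holds, so I'll let the arm settle and go down.

>>> drive_tool:
  rows: [0, 0, 0, 0, 93, 0, 0, 0, 0, 93, 0, 0, 3, 0, 93, 0, 0, 5, 0, 93, 0, 0, 6.5, 0, 93, 0, 0, 8, 0, 93, 0, 0, 9, 0, 93, 0, 0, 9.8, 0, 93, 0, 0, 9.8, 0, 93, 0, 0, 9.8, 0, 93]

```text
clock: 2.65
ee_pos: [0.5241, -0.0329, 0.1226]
tool_rot: [0.516, 0.857, 0.0, 0.0]
wrist_force: [0.8, 0.1, -0.3]
opening: 0.0544
finger_force: 0.0
```

```bash
python3 - <<'E'
from h import *
s=status.read_state(); print(s["clock"],s["joint_positions"],s["ee_pos"],s["wrist_force"])
P=optics.camera_params("wrist"); im=optics.capture("wrist"); cv2.imwrite("pics/w2.png",im)
C=np.array([.5238,-.0325]); 
print(proj(P,[[*C,.139]]), tool([*C,.122]))
E
```

```text
2.65 [-1.51296370e-01  4.75196828e-01  1.82286629e+00  1.46395476e-05
  8.42923451e-01 -6.37663487e-01] [ 0.52410565 -0.03286584  0.12264309] [ 0.7975744   0.14345197 -0.28089474]
[[318.23394282 279.87251868]] [ 0.04854668 -0.0136331   0.0704227 ]
```

View pics/w2.png

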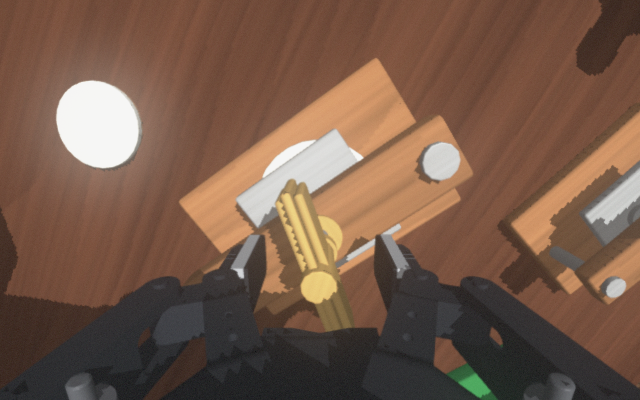

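The boss is at (319,285), as predicted within about 2 mm, and the fingers stand free on both sides of the bar. Now the first stroke.

>>> drive_tool:
  rows: [0, 0, 0, 10, 93, 0, 0, 0, 20, 93, 0, 0, 0, 30, 93, 0, 0, 0, 40, 93, 0, 0, 0, 50, 93, 0, 0, 0, 60, 93, 0, 0, 0, 70, 93, 0, 0, 0, 80, 93, 0, 0, 0, 90, 93, 0, 0, 0, 100, 93]

```text
clock: 3.95
ee_pos: [0.5237, -0.0328, 0.1224]
tool_rot: [0.988, 0.153, -0.0, -0.0]
wrist_force: [-0.0, 0.3, -1.8]
opening: 0.0543
finger_force: 0.9
```

```bash
python3 - <<'E'
from h import *
s=status.read_state(); print(s["clock"],s["joint_positions"],s["ee_pos"],s["wrist_force"],s["wrist_torque"])
cv2.imwrite("pics/w3.png",optics.capture("wrist"))
E
```

```text
3.95 [-1.51333670e-01  4.75188504e-01  1.82353000e+00 -1.25754314e-04
  8.43224602e-01  1.11331894e+00] [ 0.52365419 -0.03284302  0.12244838] [-0.03163478  0.28468753 -1.77293696] [-0.04801439  0.14300293  0.01976784]
```

View pics/w3.png

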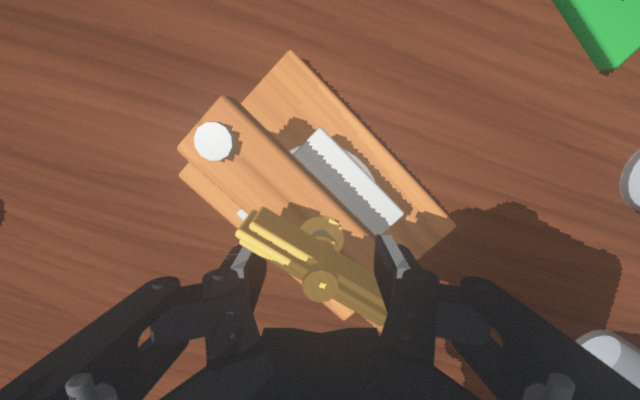

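The stroke works: the left finger bears on the wing at about (245,240) and the bar has turned clockwise. I'll finish this stroke, back off, lift and wind back.

>>> drive_tool:
  rows: [0, 0, 0, 10.4, 93, 0, 0, 0, 20.8, 93, 0, 0, 0, 31, 93, 0, 0, 0, 41.5, 93, 0, 0, 0, 52, 93, 0, 0, 0, 62, 93, 0, 0, 0, 72, 93, 0, 0, 0, 82, 93, 0, 0, 0, 92, 93, 0, 0, 0, 82, 93]

```text
clock: 5.25
ee_pos: [0.5241, -0.0329, 0.1226]
tool_rot: [0.847, -0.531, 0.0, -0.0]
wrist_force: [-0.2, -0.4, 0.3]
opening: 0.0543
finger_force: 0.0
```

>>> drive_tool:
  rows: [0, 0, -3, 0, 93, 0, 0, -6, 0, 93, 0, 0, -6, -10, 93, 0, 0, -6, -20, 93, 0, 0, -6, -30.5, 93, 0, 0, -6, -41, 93, 0, 0, -6, -51.5, 93, 0, 0, -6, -62, 93, 0, 0, -6, -72.5, 93, 0, 0, -6, -83, 93]

```text
clock: 6.5
ee_pos: [0.524, -0.0328, 0.1827]
tool_rot: [0.986, 0.168, 0.0, 0.0]
wrist_force: [-0.0, -0.1, -0.3]
opening: 0.0546
finger_force: 0.0
```

>>> drive_tool:
  rows: [0, 0, 0, -10.5, 93, 0, 0, 0, -21, 93, 0, 0, 0, -31.5, 93, 0, 0, 0, -42, 93, 0, 0, 0, -52.5, 93, 0, 0, 0, -63, 93, 0, 0, 0, -73.5, 93, 0, 0, 0, -84, 93, 0, 0, 0, -94.5, 93, 0, 0, 0, -105, 93]

```text
clock: 7.75
ee_pos: [0.524, -0.0329, 0.1827]
tool_rot: [0.466, 0.885, 0.0, 0.0]
wrist_force: [0.2, 0.4, 0.6]
opening: 0.0542
finger_force: 0.0
```

```bash
python3 - <<'E'
from h import *
s=status.read_state(); print(s["clock"],s["joint_positions"],s["ee_pos"],s["wrist_force"],tool([.5238,-.0325,.122]))
cv2.imwrite("pics/w4.png",optics.capture("wrist"))
E
```

```text
7.75 [-1.51329145e-01  3.85947624e-01  1.78120750e+00  5.05867505e-06
  9.73645674e-01 -7.51500382e-01] [ 0.52403833 -0.03287461  0.18269756] [0.18049553 0.38570746 0.60657597] [ 4.76376091e-02 -2.03986096e-03  6.06973073e+00]
```

View pics/w4.png

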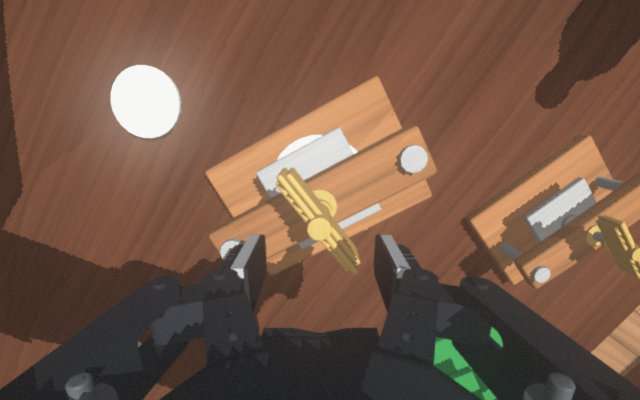

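The bar runs from (285,175) to (350,268) with both fingers clear of it, so the second stroke can go.

>>> drive_tool:
  rows: [0, 0, 3, 0, 93, 0, 0, 6, 0, 93, 0, 0, 6, 0, 93, 0, 0, 6, 10, 93, 0, 0, 6, 20, 93, 0, 0, 6, 30, 93, 0, 0, 6, 40, 93, 0, 0, 6, 50, 93, 0, 0, 6, 60, 93, 0, 0, 6, 70, 93]

```text
clock: 9.05
ee_pos: [0.5242, -0.0331, 0.1237]
tool_rot: [0.893, 0.45, 0.0, 0.0]
wrist_force: [-1.5, -1.7, -1.3]
opening: 0.0542
finger_force: 0.9
```

>>> drive_tool:
  rows: [0, 0, 0, 10.4, 93, 0, 0, 0, 20.8, 93, 0, 0, 0, 31.2, 93, 0, 0, 0, 41.6, 93, 0, 0, 0, 52, 93, 0, 0, 0, 62.4, 93, 0, 0, 0, 72.8, 93, 0, 0, 0, 83.2, 93, 0, 0, 0, 93.6, 93, 0, 0, 0, 104, 93]

```text
clock: 10.3
ee_pos: [0.5244, -0.0329, 0.1238]
tool_rot: [0.904, -0.427, 0.001, -0.0]
wrist_force: [0.2, 0.2, -1.1]
opening: 0.0545
finger_force: 0.9
```

>>> drive_tool:
  rows: [0, 0, 0, 10, 93, 0, 0, 0, 20, 93, 0, 0, 0, 24, 93, 0, 0, 0, 14, 93, 0, 0, -3, 14, 93, 0, 0, -6, 14, 93, 0, 0, -6, 4, 93, 0, 0, -6, -6, 93, 0, 0, -6, -16, 93, 0, 0, -6, -26, 93]

```text
clock: 11.55
ee_pos: [0.5244, -0.0329, 0.184]
tool_rot: [0.978, -0.206, 0.001, -0.0]
wrist_force: [-0.2, -0.5, 0.1]
opening: 0.054
finger_force: 0.0
```

>>> drive_tool:
  rows: [0, 0, 0, -10.5, 93, 0, 0, 0, -21, 93, 0, 0, 0, -31.5, 93, 0, 0, 0, -42, 93, 0, 0, 0, -52.5, 93, 0, 0, 0, -63, 93, 0, 0, 0, -73.5, 93, 0, 0, 0, -84, 93, 0, 0, 0, -94, 93, 0, 0, 0, -104, 93]

```text
clock: 12.8
ee_pos: [0.5244, -0.0329, 0.184]
tool_rot: [0.765, 0.644, 0.001, 0.001]
wrist_force: [0.8, 0.0, 0.2]
opening: 0.0539
finger_force: 0.0
```

>>> drive_tool:
  rows: [0, 0, 0, -10.5, 93, 0, 0, 0, -21, 93, 0, 0, 0, -31.5, 93, 0, 0, 0, -42, 93, 0, 0, 0, -52.5, 93, 0, 0, 0, -63, 93, 0, 0, 0, -70, 93, 0, 0, 0, -70, 93, 0, 0, 0, -70, 93, 0, 0, 0, -70, 93]

```text
clock: 14.05
ee_pos: [0.524, -0.0329, 0.1826]
tool_rot: [0.261, 0.965, 0.0, 0.0]
wrist_force: [-0.1, 0.2, -0.0]
opening: 0.0542
finger_force: 0.0
```

```bash
python3 - <<'E'
from h import *
s=status.read_state(); print(s["clock"],s["joint_positions"],s["ee_pos"],s["wrist_force"],tool([.5238,-.0325,.122]))
cv2.imwrite("pics/w5.png",optics.capture("wrist"))
E
```

```text
14.05 [-1.51362618e-01  3.86073483e-01  1.78121121e+00  3.05103759e-05
  9.73891441e-01 -1.19457252e+00] [ 0.52396639 -0.03287607  0.18263044] [-0.08990044  0.24004896 -0.04357114] [0.03560271 0.02304532 6.06303514]
```

View pics/w5.png

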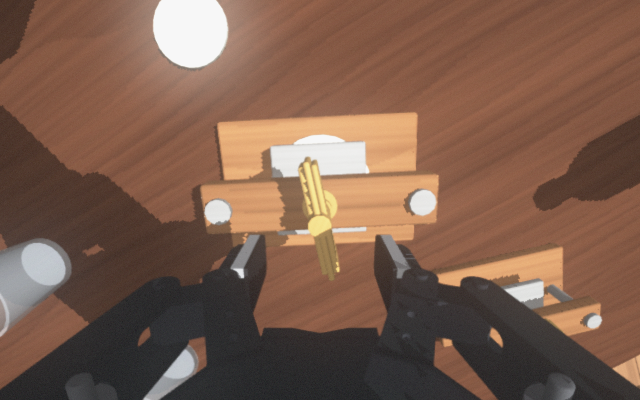

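The bar now lies across the bridge and all is clear, at q of about 6.1. The third stroke should bring it to about 9.25.

>>> drive_tool:
  rows: [0, 0, 3, 0, 93, 0, 0, 6, 0, 93, 0, 0, 6, 0, 93, 0, 0, 6, 10, 93, 0, 0, 6, 20, 93, 0, 0, 6, 30, 93, 0, 0, 6, 40, 93, 0, 0, 6, 50, 93, 0, 0, 6, 60, 93, 0, 0, 6, 70, 93]

```text
clock: 15.35
ee_pos: [0.5243, -0.0331, 0.1237]
tool_rot: [0.769, 0.64, 0.0, 0.001]
wrist_force: [-0.4, -1.1, -1.0]
opening: 0.0544
finger_force: 0.9
```

>>> drive_tool:
  rows: [0, 0, 0, 10.4, 93, 0, 0, 0, 20.8, 93, 0, 0, 0, 31.2, 93, 0, 0, 0, 41.6, 93, 0, 0, 0, 52, 93, 0, 0, 0, 62.4, 93, 0, 0, 0, 72.8, 93, 0, 0, 0, 83.2, 93, 0, 0, 0, 93.6, 93, 0, 0, 0, 104, 93]

```text
clock: 16.6
ee_pos: [0.5241, -0.0328, 0.1236]
tool_rot: [0.977, -0.212, 0.0, -0.0]
wrist_force: [-0.8, 0.2, -1.0]
opening: 0.0539
finger_force: 0.9
```

>>> drive_tool:
  rows: [0, 0, 0, 10, 93, 0, 0, 0, 20, 93, 0, 0, 0, 30, 93, 0, 0, 0, 40, 93, 0, 0, 0, 50, 93, 0, 0, 0, 50, 93, 0, 0, 0, 40, 93, 0, 0, -3, 40, 93, 0, 0, -6, 40, 93, 0, 0, -6, 30, 93]

```text
clock: 17.85
ee_pos: [0.5252, -0.033, 0.1854]
tool_rot: [0.892, -0.452, 0.002, -0.001]
wrist_force: [0.4, 0.5, -1.0]
opening: 0.0543
finger_force: 0.0
```

>>> drive_tool:
  rows: [0, 0, 0, -10.5, 93, 0, 0, 0, -21, 93, 0, 0, 0, -31.5, 93, 0, 0, 0, -42, 93, 0, 0, 0, -52.5, 93, 0, 0, 0, -63, 93, 0, 0, 0, -73.5, 93, 0, 0, 0, -84, 93, 0, 0, 0, -94, 93, 0, 0, 0, -104, 93]

```text
clock: 19.1
ee_pos: [0.5241, -0.0328, 0.1832]
tool_rot: [0.905, 0.426, 0.0, 0.0]
wrist_force: [-0.6, -0.5, -1.5]
opening: 0.0541
finger_force: 0.0
```

>>> drive_tool:
  rows: [0, 0, 0, -10.5, 93, 0, 0, 0, -21, 93, 0, 0, 0, -31.5, 93, 0, 0, 0, -42, 93, 0, 0, 0, -52.5, 93, 0, 0, 0, -63, 93, 0, 0, 0, -73.5, 93, 0, 0, 0, -84, 93, 0, 0, 0, -84, 93, 0, 0, 0, -84, 93]

```text
clock: 20.35
ee_pos: [0.524, -0.0328, 0.1827]
tool_rot: [0.393, 0.92, 0.0, 0.0]
wrist_force: [0.8, -0.0, 0.9]
opening: 0.0543
finger_force: 0.0
```

```bash
python3 - <<'E'
from h import *
s=status.read_state(); print(s["clock"],s["joint_positions"],s["ee_pos"],s["wrist_force"],s["wrist_torque"],tool([.5238,-.0325,.122]))
cv2.imwrite("pics/w6.png",optics.capture("wrist"))
E
```

```text
20.35 [-1.51305177e-01  3.85998191e-01  1.78115406e+00  8.94008095e-05
  9.73923263e-01 -9.14596650e-01] [ 0.52399776 -0.03283825  0.18268921] [ 0.81307153 -0.02527818  0.91391187] [ 0.00289934 -0.00318533  0.01741885] [0.04032541 0.00682135 6.06890981]
```

View pics/w6.png

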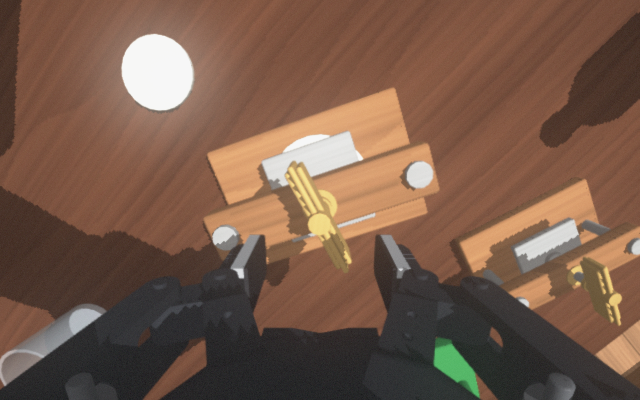

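The screw is now just short of the plate's contact, with the bar about 8° short of square to the bridge. The last stroke goes gently into the stop.

>>> drive_tool:
  rows: [0, 0, 3, 0, 93, 0, 0, 6, 0, 93, 0, 0, 6, 5, 93, 0, 0, 6, 15, 93, 0, 0, 6, 24, 93, 0, 0, 6, 30, 93, 0, 0, 6, 35, 93, 0, 0, 6, 40, 93, 0, 0, 6, 44, 93, 0, 0, 6, 48, 93]

```text
clock: 21.65
ee_pos: [0.5238, -0.0331, 0.1223]
tool_rot: [0.733, 0.68, -0.0, 0.0]
wrist_force: [0.2, -3.1, -0.6]
opening: 0.0543
finger_force: 2.3
```

```bash
python3 - <<'E'
from h import *
s=status.read_state(); print(s["clock"],s["joint_positions"],s["wrist_force"],s["wrist_torque"],s["tau"][5],s["finger_force"])
E
```

```text
21.65 [-1.51644150e-01  4.75631137e-01  1.82323660e+00 -6.33775215e-04
  8.42780196e-01 -7.54266449e-02] [ 0.16527922 -3.07248466 -0.61749914] [-0.3669241  -0.04759754  0.15452358] -0.7803945243358612 2.2500257410865743
```

>>> drive_tool:
  rows: [0, 0, 0, 1, 93, 0, 0, 0, 2, 93, 0, 0, 0, 3, 93, 0, 0, 0, 4, 93, 0, 0, 0, 5, 93, 0, 0, 0, 6, 93, 0, 0, 0, 7, 93, 0, 0, 0, 8, 93, 0, 0, 0, 8, 93, 0, 0, 0, 8, 93]

```text
clock: 22.9
ee_pos: [0.5238, -0.033, 0.1223]
tool_rot: [0.778, 0.628, -0.0, 0.0]
wrist_force: [-0.7, -5.8, -1.9]
opening: 0.0543
finger_force: 2.6
```

```bash
python3 - <<'E'
from h import *
s=status.read_state(); print(s["clock"],s["joint_positions"],s["wrist_force"],s["wrist_torque"],s["tau"][5],s["finger_force"])
E
```

```text
22.9 [-1.51539036e-01  4.75635441e-01  1.82332045e+00 -3.42900849e-04
  8.42705576e-01  6.08962849e-02] [-0.6686147  -5.82956961 -1.94678332] [-0.86147404  0.09415432  0.20967387] 0.1684183208271861 2.605804031045409
```

>>> drive_tool:
  rows: [0, 0, 0, 1, 93, 0, 0, 0, 2, 93, 0, 0, 0, 3, 93, 0, 0, 0, 4, 93, 0, 0, 0, 5, 93, 0, 0, 0, 6, 93, 0, 0, 0, 7, 93, 0, 0, 0, 8, 93, 0, 0, 0, 8, 93, 0, 0, 0, 8, 93]

```text
clock: 24.15
ee_pos: [0.5238, -0.0332, 0.1223]
tool_rot: [0.816, 0.577, -0.001, 0.001]
wrist_force: [-0.6, -6.1, -0.7]
opening: 0.0543
finger_force: 97.9
```

```bash
python3 - <<'E'
from h import *
s=status.read_state(); print(s["clock"],s["joint_positions"],s["wrist_force"],s["wrist_torque"],s["tau"][5],s["finger_force"])
cv2.imwrite("pics/w7.png",optics.capture("wrist"))
E
```

```text
24.15 [-0.15005435  0.4755902   1.82324206 -0.00537736  0.84272646  0.19302648] [-0.62595738 -6.07483251 -0.65934088] [-0.82393188  0.18003243  6.23951162] 6.221475005149841 97.88366116583347
```

View pics/w7.png

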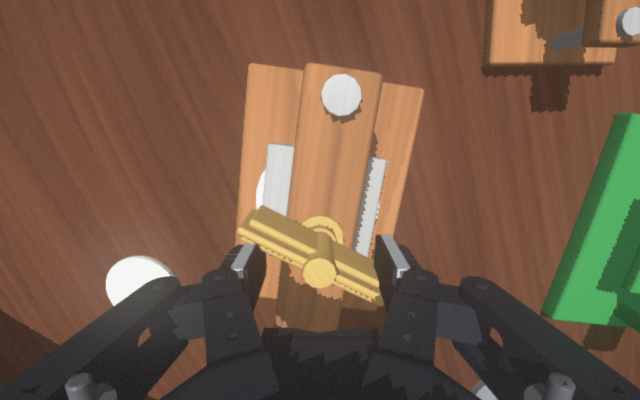

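The torque jumped to 6.2 N m, so the screw is at its hard stop. The picture shows the bar turned past square to the bridge, with each finger behind its push face. Backing off, then lifting clear.

>>> drive_tool:
  rows: [0, 0, 0, -4, 93, 0, 0, 0, -8, 93, 0, 0, 0, -14, 93, 0, 0, 0, -22, 93, 0, 0, 0, -32, 93, 0, 0, 0, -40, 93, 0, 0, 0, -45, 93, 0, 0, -2, -45, 93, 0, 0, -6, -45, 93, 0, 0, -12, -45, 93]

```text
clock: 25.45
ee_pos: [0.5232, -0.0322, 0.2427]
tool_rot: [0.539, 0.842, 0.0, -0.002]
wrist_force: [0.5, -1.0, 0.8]
opening: 0.0541
finger_force: 0.0
```

>>> drive_tool:
  rows: [0, 0, -3, 0, 93, 0, 0, -5, 0, 93, 0, 0, -5, 0, 93, 0, 0, -5, 0, 93, 0, 0, -5, 0, 93, 0, 0, -5, 0, 93, 0, 0, -5, 0, 93, 0, 0, -5, 0, 93, 0, 0, -5, 0, 93, 0, 0, -5, 0, 93]

```text
clock: 26.7
ee_pos: [0.5239, -0.0328, 0.2923]
tool_rot: [0.538, 0.843, 0.0, 0.0]
wrist_force: [0.3, 0.5, 0.2]
opening: 0.0544
finger_force: 0.0
```

```bash
python3 - <<'E'
from h import *
s=status.read_state(); print(s["clock"],s["ee_pos"],s["wrist_force"],s["qvel"].round(3))
im=optics.capture("wrist")
P=optics.camera_params("scene"); sc=optics.capture("scene")[150:300,120:500]
cv2.imwrite("pics/end.png",np.vstack([cv2.resize(im,(480,300)),cv2.resize(sc,(480,190))]))
E
```

```text
26.7 [ 0.52386759 -0.03283937  0.29228959] [0.28849909 0.48107288 0.18513663] [ 0.    -0.     0.001 -0.001 -0.001 -0.001]
```

View pics/end.png

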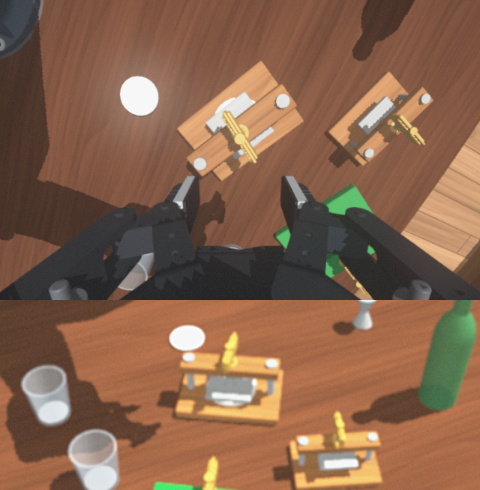

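The arm is clear and everything still stands. The plate sits flat on the coaster, and the bar is about square to the bridge, which fits a spring-back to q of about 9.5. Handing in.

```bash
python3 -c "
from workcell import sign_off
print(sign_off())"
```

```text
the job is handed in; nothing more can be done
None
```

I wound the larger wooden press's thumbscrew clockwise to its hard stop and handed the job in at about 27 s, with the arm lifted clear and the bottle, tumblers and jigger left standing; the hand-in returned no verdict.

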